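# Park the sprung jaw of the loaded bench clamp open

### The job

Two like spring clamps are screwed to the workbench, and one of them holds a square steel block. Open that one: draw its black knob back along the slot against the spring, move it across and let it settle into the side notch, so that the jaw stays open by itself when you let go. Leave the block lying in its clamp and leave the empty clamp alone.

Things in the scene. Friction and masses are not known exactly. Their poses are not given: they have to be found in the camera images.
- clamp: the clamp with the block: fixed dark base 184 (its x) x 72 (its y) x 10 mm; origin: centre of its underside, on the bench; z up, +x points away from the robot. At +x a 26 mm high fence, inner face at x = +78 mm; a sprung jaw, 21 mm high, presses the block on it. Aluminium cover plate over the -x half (x -90 to +4, top at 28 mm) with a J-shaped slot for the knob's 10 mm stem
- clamp_grip (a point): on the axis of this clamp's black knob, an upright cylinder 18 mm in diameter from 32 to 68 mm above the bench; the point is 53 mm above the bench and moves with the knob. In the clamp's frame: x = -14 mm - clamp_jaw, y = -14 mm + clamp_knob
- clamp_notch (a point): fixed: centre of the seat of the side notch, 53 mm above the bench, where the knob's axis (clamp_grip) ends up when parked (up to 6 mm to either side along the clamp's y). The notch is 22 mm wide, lies left (+y) of the straight slot behind a 6 mm rib with a round end, and is open to the rear (-x): the stem enters from the rear, going forward (+x)
- clamp_jaw (a joint): how far jaw and knob are drawn back along the clamp's -x (m): 0 foremost, 0.006 gripping the block, 0.052 rear stop. The knob can cross past the rib only above 0.038 (aim at 0.045); in the notch it rests at 0.029. The spring pulls forward, 4 N at the block, 11 N at the stop; let go outside the notch it snaps back onto the block
- clamp_knob (a joint): how far the knob is moved across along the clamp's +y (m): 0 in the straight slot, 0.031 far side of the notch. Above 0.019 it is past the rib and can go forward into the notch (aim at 0.025). A weak spring, 0.6 to 1.5 N, pushes it back towards 0, in the notch against the rib (0.019)
- steel_block: loose plain steel block, 56 x 56 x 12 mm, lying flat on the clamp's base between fence and jaw, top 22 mm above the bench. Origin: centre of its underside
- spare_clamp_jaw (a joint): the jaw of the other, like clamp, which is empty and stands to the left or right of this one (m): 0 = foremost, as it stands; to be left alone
Not all that is in view belongs to the job. There is more than one size of the steel_block; the job needs the largest.

How it is judged:
By the outcome, as a careful person would: the job done as asked, in the order asked, and still so for the second after the job is handed in, with the robot touching nothing.
It also fails if it takes over 32 s, if anything falls off the work surface, if the arm or the gripper's body presses on something with over 40 N, if the wrist force passes 120 N, or if a joint passes its speed limit or range.

### The arm

A 6-joint arm with a two-finger parallel gripper is mounted at the origin on a cart in front of the work surface, level with it; the furniture and walls round the work are solid. World frame = base frame: x ahead of the robot, y to its left, z up, the work surface at z = 0. Lengths are in mm, angles in degrees, forces in N, time in s.
With the tool pointing down it reaches from about 300 to 850 mm from the base axis. Payload 4.2 kg.
Tool frame: the origin (TCP) lies between the finger pads; the fingertips stand 22 mm ahead of it and the grasp point (between the pads) lies 3 mm ahead of it; z points along the fingers, y is the direction in which the jaws open and shut (so a half turn about z gives the same grasp; the last joint's range is limited). The gripper opens to 91 mm and grips with 3 to 60 N. Pads are 32 mm wide; open, the fingers measure 118 mm over their backs; the gripper's body (76 mm by 178 mm) begins 60 mm behind the grasp point.
Start: joints at [62.395, 18.312, 89.639, -0, 72.044, -1.146], TCP at [256.201, 514.783, 235.976] pointing down, gripper open.
Joint ranges: [-177.97, 177.97], [-48.28, 115.42], [12.27, 149.76], [-77.06, 257.06], [2.81, 150.46], [-146.56, 146.56]. Speed limits (degrees/s): [147.25, 147.25, 180, 180, 180, 180].

### API

Orientations are given as [roll, pitch, yaw] about the fixed x, y, z axes, in that order (R = Rz(yaw) Ry(pitch) Rx(roll)).
In Python, from workcell import telemetry, cams, env gives the robot as it stands.
- The arm moves only by the shell command python3 -m inch 'ROWS' [FORCE]. ROWS is JSON, a list of rows, each an object of numbers: "x", "y", "z": the shift along the tool's x, y, z in cm; "yaw": the turn about the tool's z in units of 5 degrees (1.0 is 5 degrees); "gripper": the gripper's target within -1 to 1 (fully open at 1, half-way at 0, shut at -1). A call has 1 to 12 rows; each row shifts and turns the commanded pose from where the row before left it, along the tool's axes as they then stand; what a row does not reach is not made up. A row lasts 1/12 s, in which the tool goes at most 41.7 mm and 7.16 degrees, less where a joint would pass 70% of its speed; a pose out of reach is approached as far as the arm can. A call is refused whole if a number of a shift passes 4.17 or a number of a turn 1, either way. A call with a gripper value outside its range is refused whole. The fingers move at their own pace and stop on an object; FORCE is the grip in N (left out, the last holds). Time passes only in rows, so rows that do not move let the fingers close. It gives the time, the measured TCP pose, the force and the opening at its end, in the units of the state.
- telemetry.state(): the state, without advancing time (a new reading comes with each control period).
- cams.grab_frame(name): name is "scene" or "top" or "wrist"; returns a dict with "pixels" (480x640x3 uint8, red, green, blue), "mtx" (3x3 intrinsics, pixels), "rvec" (rotation vector, rad) and "tvec" (3), from world to camera coordinates, as OpenCV has them. Camera axes: x right, y down, z forward; pixel columns grow to the right and rows downward; lengths in mm; the calibration is good to about 2 mm. The wrist camera is an equidistant fisheye: a pixel r from the principal point sees the ray r / f radians off the axis. A picture is of the moment at which its call begins. There is no depth.
- env.job_done(): hands the job in, once; it reports no verdict.
The state is a dict: "time_s": time; "qpos": joint angles; "qvel": joint speeds; "effort": joint torques, N m; "ee_pos": TCP position; "ee_rot": TCP orientation; "force": force on the tool from outside, world axes, zero at the start; "torque": the same for the moment, N m; "gripper_width": finger opening in mm.
Only numpy, scipy, OpenCV 4.12 (cv2) and the standard library are available. Lean on these libraries where they do the work, as an engineer would, in place of code of your own. Each camera call takes 0.05 s, during which the arm holds its last target. There are 200 camera calls.

## Working session

There is one attempt and no reset: what is moved stays moved. The work goes in short steps, Python scripts to look and compute and a shell command to move; the robot and the scene stay as the last step left them, time stands still between calls to the robot, and variables do not carry over. Pictures are saved under pics/ and viewed, about 8 in all and at most 12, crops included, and the job is handed in when it is done.

```bash
mkdir -p pics; cat > h.py <<'E'
import numpy as np, cv2
from workcell import telemetry, cams, env
def grab(n):
    f=cams.grab_frame(n); np.savez(f'{n}.npz',**f); return f
def save(f,name): cv2.imwrite(f'pics/{name}.png',np.asarray(f['pixels'])[:,:,::-1])
def ray(f,u,v,fish=False):
    K=np.array(f['mtx'],float);R=cv2.Rodrigues(np.array(f['rvec'],float))[0];t=np.array(f['tvec'],float).ravel()
    x=(u-K[0,2])/K[0,0];y=(v-K[1,2])/K[1,1]
    if fish:
        r=np.hypot(x,y);d=np.array([x/r*np.sin(r),y/r*np.sin(r),np.cos(r)]) if r>0 else np.array([0,0,1.])
    else: d=np.array([x,y,1.])
    return -R.T@t,R.T@d
def onz(f,u,v,z,fish=False):
    o,d=ray(f,u,v,fish);return o+d*(z-o[2])/d[2]
E
python3 - <<'E'
from h import *
for n in('scene','top'):
    f=grab(n);save(f,n+'1')
print(telemetry.state())
E
```

```text
{'time_s': 0.1, 'qpos': array([ 6.23952291e+01,  1.83475479e+01,  8.96981332e+01, -3.56922413e-04,
        7.20429735e+01, -1.14780209e+00]), 'qvel': array([ 0.09928856, -0.0386447 , -0.1105754 ,  0.05620473, -0.03524805,
       -0.02586292]), 'effort': array([-9.70916881e-04, -4.13333595e+01, -2.32508665e+01,  7.27987709e-02,
        4.21586889e-02, -8.82965901e-05]), 'ee_pos': array([256.00883041, 514.41460477, 235.21732359]), 'ee_rot': array([-1.79911356e+02, -1.43659328e-03,  1.53543140e+02]), 'force': array([-0.70695737,  0.22728531, -0.27950196]), 'torque': array([0.04818685, 0.05537037, 0.0654731 ]), 'gripper_width': 91.12925182165213}
```

View pics/top1.png

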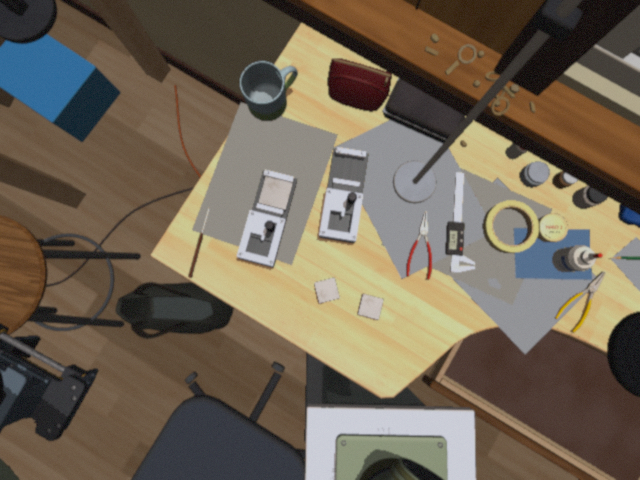

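View pics/scene1.png

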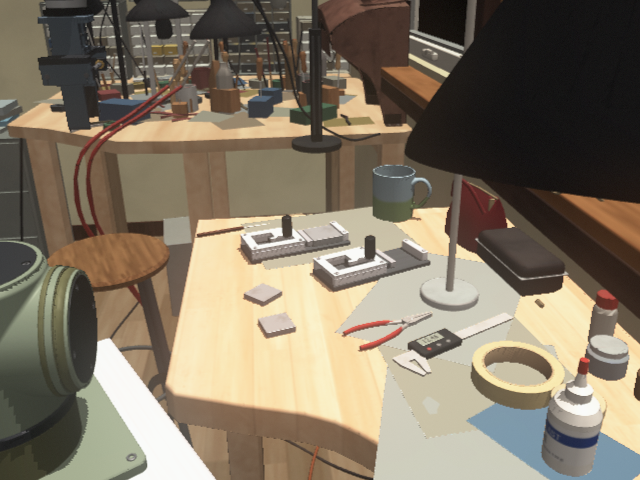

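Top view: the clamp with the block is the left one, with its cover near (262,238), block near (275,192) and knob near (269,228). The empty clamp stands to its right at (343,195). I'll zoom in for corners.

```bash
python3 - <<'E'
from h import *
f=dict(np.load('top.npz'))
c=f['pixels'][160:280,220:380,::-1]
cv2.imwrite('pics/crop1.png',cv2.resize(c,None,fx=5,fy=5,interpolation=cv2.INTER_CUBIC))
g=dict(np.load('scene.npz'))
c=g['pixels'][205:265,235:355,::-1]
for p in [(256,210,28),(286,214,28),(274,264,28),(239,262,28),(269,225,68)]: print(p,onz(f,*p).round(1))
print(ray(f,320,240),ray(g,320,240))
E
```

```text
(256, 210, 28) [521.8 264.7  28. ]
(286, 214, 28) [515.1 206.5  28. ]
(274, 264, 28) [418.  226.6  28. ]
(239, 262, 28) [420.5 293.5  28. ]
(269, 225, 68) [487.  234.3  68. ]
(array([364.01324937, 144.64807207, 895.4533686 ]), array([ 0.11663637, -0.00558754, -0.99317665])) (array([ -31.05305751, -577.52670736,  449.02915399]), array([ 0.53582557,  0.74054549, -0.40640016]))
```

View pics/crop1.png

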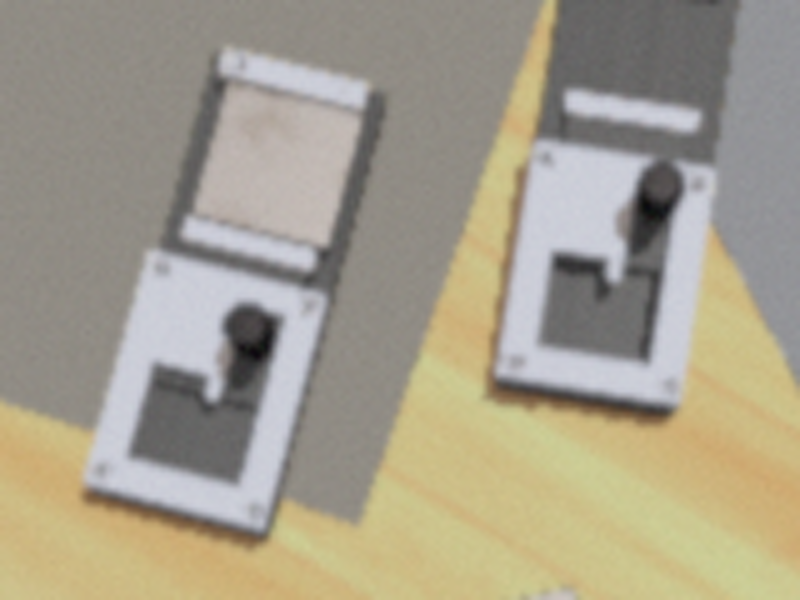

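```bash
cat >> h.py <<'E'
def fit(L,W):
    L=np.array(L,float)[:,:2];W=np.array(W,float)[:,:2]
    a,b=L-L.mean(0),W-W.mean(0)
    th=np.arctan2((a[:,0]*b[:,1]-a[:,1]*b[:,0]).sum(),(a*b).sum())
    R=np.array([[np.cos(th),-np.sin(th)],[np.sin(th),np.cos(th)]])
    t=W.mean(0)-R@L.mean(0)
    return R,t,np.degrees(th),W-(L@R.T+t)
E
python3 - <<'E'
from h import *
f=dict(np.load('top.npz'))
P=[(150,250),(327,293),(265,528),(87,488)]
W=[onz(f,(x+.5)/5-.5+220,(y+.5)/5-.5+160,28) for x,y in P]
R,t,th,res=fit([(4,36),(4,-36),(-90,-36),(-90,36)],W)
print(np.round(W,1),t,th,res)
k=onz(f,(250.5)/5-.5+220,322.5/5-.5+160,68)
print('knob',k,'in clamp',R.T@(k[:2]-t),'pred grip',R@[-20,-14]+t,'notch',R@[-43,5]+t)
b=[(225,80),(362,108),(325,248),(190,216)]
W=np.array([onz(f,(x+.5)/5-.5+220,(y+.5)/5-.5+160,22) for x,y in b]);print('block',(W[:,:2]-t)@R)
E
```

```text
[[522.3 277.1  28. ]
 [506.9 208.2  28. ]
 [415.7 229.2  28. ]
 [429.6 297.7  28. ]] [510.59165985 243.74849651] -12.491865305841436 [[ 0.04304988 -0.90364588]
 [ 0.1755577   0.4333113 ]
 [ 0.72445436  1.14286111]
 [-0.94306194 -0.67252653]]
knob [488.91860676 233.24107281  68.        ] in clamp [-18.88721474 -14.94658164] pred grip [488.03691132 234.40594233] notch [469.6911156  257.93107314]
block [[ 77.73932191  24.78951399]
 [ 79.55414246 -30.28508895]
 [ 21.99082594 -29.80139882]
 [ 21.83465162  24.50109777]]
```

The rectangle fit agrees to about 1 mm: clamp yaw is −12.5° and the grip point is near (488.5, 234). I'll turn so that the jaws open along the clamp's x.

```bash
python3 -m inch '[{"yaw":1},{"yaw":1},{"yaw":1},{"yaw":1},{"yaw":1},{"yaw":1},{"yaw":1},{"yaw":1},{"yaw":1},{"yaw":1},{"yaw":1},{"yaw":1}]' 25 && python3 -m inch '[{"yaw":0.8},{"yaw":0.8},{"yaw":0.8},{"yaw":0.8},{"x":-2.7,"y":3},{"x":-2.7,"y":3},{"x":-2.7,"y":3},{"x":-2.7,"y":3},{"x":-2.7,"y":3},{"x":-2.7,"y":3},{"x":-2.7,"y":3},{}]'
python3 -c "
from h import *
s=telemetry.state();print(s['time_s'],s['ee_pos'],s['ee_rot'])"
```

```text
0.1 [256.00883041 514.41460477 235.21732359] [-1.79911356e+02 -1.43659328e-03  1.53543140e+02]invalid input
```

```bash
python3 -m inch '[{"x":0,"y":0,"z":0,"yaw":1.0,"gripper":1}]'; python3 -m inch --help | head; python3 -m inch '[{"yaw":1.0}]'
```

```text
time_s: 0.18
ee_pos: [256.0, 514.5, 235.3]
ee_rot: [-179.9, 0.0, 148.5]
force: [0.9, -0.4, 0.0]
gripper_width: 91.2invalid input: not JSON, or not a number
invalid input
```

```bash
python3 -m inch '[{"x":0,"y":0,"z":0,"yaw":1,"gripper":1},{"x":0,"y":0,"z":0,"yaw":1,"gripper":1},{"x":0,"y":0,"z":0,"yaw":1,"gripper":1},{"x":0,"y":0,"z":0,"yaw":1,"gripper":1},{"x":0,"y":0,"z":0,"yaw":1,"gripper":1},{"x":0,"y":0,"z":0,"yaw":1,"gripper":1},{"x":0,"y":0,"z":0,"yaw":1,"gripper":1},{"x":0,"y":0,"z":0,"yaw":1,"gripper":1},{"x":0,"y":0,"z":0,"yaw":1,"gripper":1},{"x":0,"y":0,"z":0,"yaw":1,"gripper":1},{"x":0,"y":0,"z":0,"yaw":1,"gripper":1},{"x":0,"y":0,"z":0,"yaw":1,"gripper":1}]' 25 && python3 -m inch '[{"x":0,"y":0,"z":0,"yaw":0.8,"gripper":1},{"x":0,"y":0,"z":0,"yaw":0.7,"gripper":1},{"x":0,"y":0,"z":0,"yaw":0.7,"gripper":1},{"x":-2.5,"y":3,"z":0,"yaw":0,"gripper":1},{"x":-2.5,"y":3,"z":0,"yaw":0,"gripper":1},{"x":-2.5,"y":3,"z":0,"yaw":0,"gripper":1},{"x":-2.5,"y":3,"z":0,"yaw":0,"gripper":1},{"x":-2.5,"y":3,"z":0,"yaw":0,"gripper":1},{"x":-2.5,"y":3,"z":0,"yaw":0,"gripper":1},{"x":-2.5,"y":3,"z":0,"yaw":0,"gripper":1},{"x":0,"y":0,"z":0,"yaw":0,"gripper":1},{"x":0,"y":0,"z":0,"yaw":0,"gripper":1}]'
```

```text
time_s: 1.18
ee_pos: [256.0, 514.5, 235.4]
ee_rot: [-180.0, 0.1, 88.3]
force: [-0.9, -0.5, -0.1]
gripper_width: 91.0
time_s: 2.18
ee_pos: [424.3, 297.0, 235.6]
ee_rot: [-180.0, 0.0, 77.3]
force: [-0.3, 1.0, 0.1]
gripper_width: 91.2
```

```bash
python3 -m inch '[{"x":-1.2,"y":1.9,"z":1.5,"yaw":0,"gripper":1},{"x":-1.2,"y":1.9,"z":1.5,"yaw":0,"gripper":1},{"x":-1.2,"y":1.9,"z":1.5,"yaw":0,"gripper":1},{"x":-1.15,"y":1.95,"z":1.5,"yaw":0,"gripper":1},{"x":0,"y":0,"z":1.5,"yaw":0,"gripper":1},{"x":0,"y":0,"z":0,"yaw":0,"gripper":1},{"x":0,"y":0,"z":0,"yaw":0,"gripper":1}]'
python3 - <<'E'
from h import *
f=grab('wrist');save(f,'wrist1');print(f['mtx'],ray(f,320,240,True))
R=cv2.Rodrigues(np.array(f['rvec'],float))[0];t=np.array(f['tvec'],float).ravel()
for p in [(488.5,234,68),(488.5,234,32)]:
    c=R@p+t;a=np.arctan2(np.hypot(c[0],c[1]),c[2]);print(f['mtx'][:2,2]+f['mtx'][0,0]*a*c[:2]/np.hypot(c[0],c[1]))
E
```

```text
time_s: 2.77
ee_pos: [486.8, 236.6, 160.3]
ee_rot: [-179.9, 0.1, 77.6]
force: [0.1, 0.3, 1.2]
gripper_width: 90.9
[[371.64829954   0.         318.19910503]
 [  0.         371.64829954 242.66717842]
 [  0.           0.           1.        ]] (array([501.80106989, 304.50448131, 308.97963135]), array([-0.04745726, -0.23267296, -0.97139647]))
[321.82558729 258.40759018]
[321.44625098 245.06640538]
```

View pics/wrist1.png

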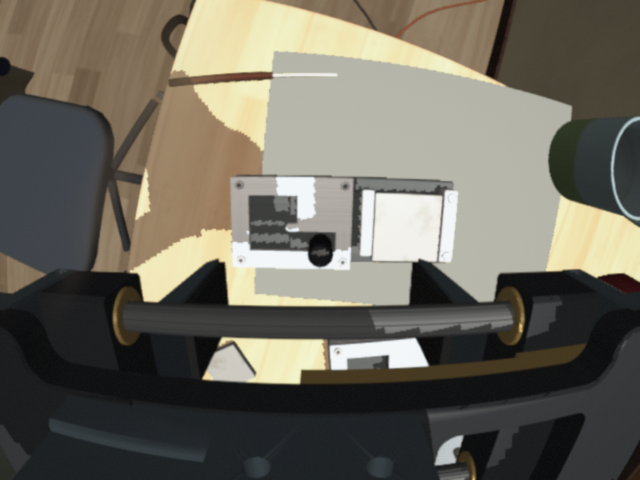

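The knob shows at (320,250), within about 2 px of the prediction. I'll go down and grip.

```bash
python3 -m inch '[{"x":-0.2,"y":0.2,"z":2.6,"yaw":0,"gripper":1},{"x":0,"y":0,"z":2.6,"yaw":0,"gripper":1},{"x":0,"y":0,"z":2.0,"yaw":0,"gripper":1},{"x":0,"y":0,"z":1.7,"yaw":0,"gripper":1},{"x":0,"y":0,"z":1.5,"yaw":0,"gripper":1},{"x":0,"y":0,"z":0,"yaw":0,"gripper":1},{"x":0,"y":0,"z":0,"yaw":0,"gripper":1},{"x":0,"y":0,"z":0,"yaw":0,"gripper":-0.4}]' 25 &&  python3 -m inch '[{"x":0,"y":0,"z":0,"yaw":0,"gripper":-1},{"x":0,"y":0,"z":0,"yaw":0,"gripper":-1},{"x":0,"y":0,"z":0,"yaw":0,"gripper":-1},{"x":0,"y":0,"z":0,"yaw":0,"gripper":-1},{"x":0,"y":0,"z":0,"yaw":0,"gripper":-1},{"x":0,"y":0,"z":0,"yaw":0,"gripper":-1},{"x":0,"y":0,"z":0,"yaw":0,"gripper":-1},{"x":0,"y":0,"z":0,"yaw":0,"gripper":-1}]' 25
```

```text
time_s: 3.48
ee_pos: [490.2, 234.4, 58.5]
ee_rot: [179.9, -0.1, 77.6]
force: [-0.2, -0.3, 0.3]
gripper_width: 87.3
time_s: 4.15
ee_pos: [489.5, 233.3, 56.9]
ee_rot: [-180.0, -0.0, 77.5]
force: [-0.4, 0.4, -0.7]
gripper_width: 33.7
```

```bash
python3 -m inch '[{"x":0,"y":0,"z":0,"yaw":0,"gripper":-1},{"x":0,"y":0,"z":0,"yaw":0,"gripper":-1},{"x":0,"y":0,"z":0,"yaw":0,"gripper":-1},{"x":0,"y":0,"z":0,"yaw":0,"gripper":-1},{"x":0,"y":0,"z":0,"yaw":0,"gripper":-1},{"x":0,"y":0,"z":0,"yaw":0,"gripper":-1}]'
```

```text
time_s: 4.65
ee_pos: [487.4, 233.6, 56.8]
ee_rot: [-179.8, 0.0, 77.5]
force: [-4.9, 2.5, 3.0]
gripper_width: 17.1
```

```bash
python3 -m inch '[{"x":0,"y":-0.5,"z":0,"yaw":0,"gripper":-1},{"x":0,"y":-0.5,"z":0,"yaw":0,"gripper":-1},{"x":0,"y":-0.5,"z":0,"yaw":0,"gripper":-1},{"x":0,"y":-0.5,"z":0,"yaw":0,"gripper":-1},{"x":0,"y":-0.5,"z":0,"yaw":0,"gripper":-1},{"x":0,"y":-0.5,"z":0,"yaw":0,"gripper":-1},{"x":0,"y":-0.5,"z":0,"yaw":0,"gripper":-1},{"x":0,"y":-0.4,"z":0,"yaw":0,"gripper":-1},{"x":0,"y":0,"z":0,"yaw":0,"gripper":-1},{"x":0,"y":0,"z":0,"yaw":0,"gripper":-1}]'
python3 - <<'E'
from h import *
f=grab('wrist');save(f,'wrist2');s=telemetry.state();print(s['ee_pos'],s['force'])
E
```

```text
time_s: 5.48
ee_pos: [453.9, 241.8, 56.9]
ee_rot: [179.7, -0.1, 77.6]
force: [7.2, -1.6, -7.7]
gripper_width: 17.1
[453.99712159 241.77765437  56.9333926 ] [ 8.2416926  -2.58124192 -7.51270784]
```

View pics/wrist2.png

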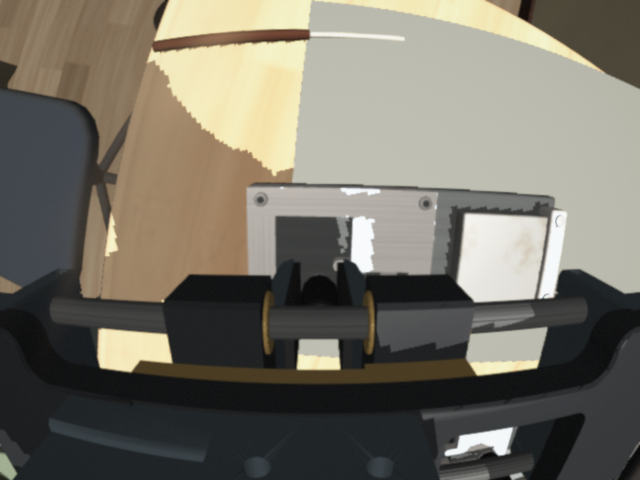

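The knob is held between the pads at (320,290) and the jaw has left the block. It is at about 41 mm, so I'll pull 4 mm more and then cross.

```bash
python3 -m inch '[{"x":0,"y":-0.2,"z":0,"yaw":0,"gripper":-1},{"x":0,"y":-0.25,"z":0,"yaw":0,"gripper":-1},{"x":0,"y":0,"z":0,"yaw":0,"gripper":-1},{"x":0.4,"y":0,"z":0,"yaw":0,"gripper":-1},{"x":0.4,"y":0,"z":0,"yaw":0,"gripper":-1},{"x":0.4,"y":0,"z":0,"yaw":0,"gripper":-1},{"x":0.4,"y":0,"z":0,"yaw":0,"gripper":-1},{"x":0.4,"y":0,"z":0,"yaw":0,"gripper":-1},{"x":0.4,"y":0,"z":0,"yaw":0,"gripper":-1},{"x":0.1,"y":0,"z":0,"yaw":0,"gripper":-1},{"x":0,"y":0,"z":0,"yaw":0,"gripper":-1},{"x":0,"y":0,"z":0,"yaw":0,"gripper":-1}]'
python3 - <<'E'
from h import *
s=telemetry.state();a=np.radians(-12.49);R=np.array([[np.cos(a),-np.sin(a)],[np.sin(a),np.cos(a)]])
p=R.T@(s['ee_pos'][:2]-[510.6,243.75]);print('jaw',-14-p[0],'knob',p[1]+14,s['force'],R.T@s['force'][:2])
f=grab('wrist');save(f,'wrist3')
E
```

```text
time_s: 6.53
ee_pos: [455.4, 267.0, 56.9]
ee_rot: [179.6, -0.1, 77.6]
force: [9.1, -3.4, -6.0]
gripper_width: 17.2
jaw 44.91154160255193 knob 24.78683498584844 [ 9.13071905 -3.39205563 -5.98315937] [ 9.64822654 -1.33708501]
```

View pics/wrist3.png

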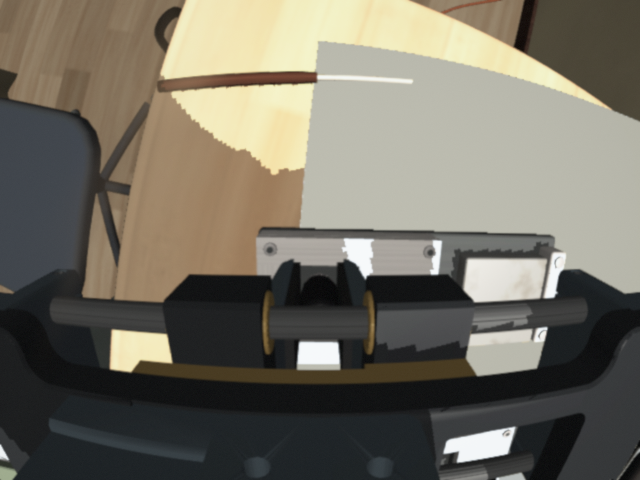

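Knob is at jaw 44.9 and across 24.8, with a 9.6 N spring load. I'll go forward into the notch.

```bash
python3 -m inch '[{"x":0,"y":0.3,"z":0,"yaw":0,"gripper":-1},{"x":0,"y":0.3,"z":0,"yaw":0,"gripper":-1},{"x":0,"y":0.3,"z":0,"yaw":0,"gripper":-1},{"x":0,"y":0.3,"z":0,"yaw":0,"gripper":-1},{"x":0,"y":0.3,"z":0,"yaw":0,"gripper":-1},{"x":0,"y":0.3,"z":0,"yaw":0,"gripper":-1},{"x":0,"y":0.1,"z":0,"yaw":0,"gripper":-1},{"x":0,"y":0,"z":0,"yaw":0,"gripper":-1},{"x":0,"y":0,"z":0,"yaw":0,"gripper":-1},{"x":0,"y":0,"z":0,"yaw":0,"gripper":-1}]'
python3 - <<'E'
from h import *
s=telemetry.state();a=np.radians(-12.49);R=np.array([[np.cos(a),-np.sin(a)],[np.sin(a),np.cos(a)]])
p=R.T@(s['ee_pos'][:2]-[510.6,243.75]);print('jaw',-14-p[0],'knob',p[1]+14,s['force'],R.T@s['force'][:2])
E
```

```text
time_s: 7.42
ee_pos: [470.8, 263.0, 56.9]
ee_rot: [180.0, 0.0, 77.6]
force: [1.7, -0.9, -1.9]
gripper_width: 17.5
jaw 29.00565563296491 knob 24.213402423346437 [ 1.70847571 -0.9225249  -1.8686027 ] [ 1.86755626 -0.53120151]
```

The knob is at jaw 29.0 and the load has dropped to 1.9 N, so it is seated. I'll release, rise and move clear.

```bash
python3 -m inch '[{"x":0,"y":0,"z":0,"yaw":0,"gripper":-0.3},{"x":0,"y":0,"z":0,"yaw":0,"gripper":-0.3},{"x":0,"y":0,"z":0,"yaw":0,"gripper":-0.3},{"x":0,"y":0,"z":0,"yaw":0,"gripper":-0.3},{"x":0,"y":0,"z":0,"yaw":0,"gripper":-0.3},{"x":0,"y":0,"z":0,"yaw":0,"gripper":-0.3},{"x":0,"y":0,"z":0,"yaw":0,"gripper":-0.3},{"x":0,"y":0,"z":0,"yaw":0,"gripper":-0.3}]' && python3 -m inch '[{"x":0,"y":0,"z":-1,"yaw":0,"gripper":-0.3},{"x":0,"y":0,"z":-2,"yaw":0,"gripper":-0.3},{"x":0,"y":0,"z":-3,"yaw":0,"gripper":-0.3},{"x":0,"y":0,"z":-3,"yaw":0,"gripper":-0.3},{"x":0,"y":0,"z":-3,"yaw":0,"gripper":-0.3},{"x":0,"y":0,"z":-3,"yaw":0,"gripper":-0.3},{"x":0,"y":-3,"z":0,"yaw":0,"gripper":-0.3},{"x":0,"y":-3,"z":0,"yaw":0,"gripper":-0.3},{"x":0,"y":-2,"z":0,"yaw":0,"gripper":-0.3},{"x":0,"y":0,"z":0,"yaw":0,"gripper":-0.3},{"x":0,"y":0,"z":0,"yaw":0,"gripper":-0.3},{"x":0,"y":0,"z":0,"yaw":0,"gripper":-0.3}]'
python3 - <<'E'
from h import *
save(grab('wrist'),'wrist4')
E
```

```text
time_s: 8.08
ee_pos: [470.9, 263.1, 57.0]
ee_rot: [180.0, -0.0, 77.5]
force: [0.0, -0.1, -0.1]
gripper_width: 32.2
time_s: 9.08
ee_pos: [393.7, 280.5, 207.6]
ee_rot: [179.9, -0.1, 77.6]
force: [-0.1, -0.1, -0.7]
gripper_width: 31.8
```

View pics/wrist4.png

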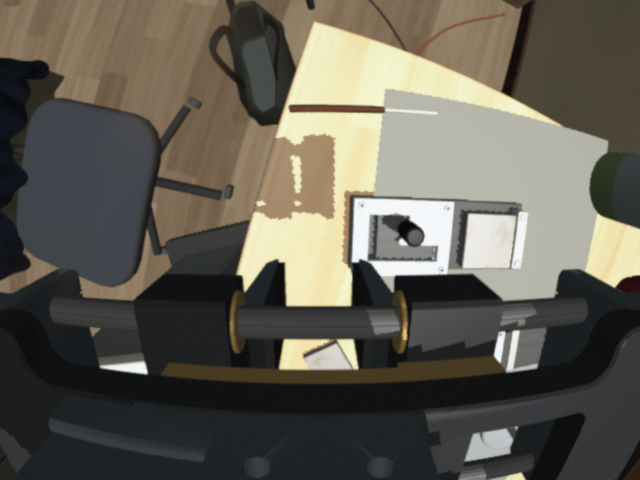

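The knob stands in the notch at (410,233), the jaw is drawn back and the block lies at (490,240). One last check from the top camera, which also covers the spare clamp.

```bash
python3 - <<'E'
from h import *
f=grab('top')
c=f['pixels'][150:270,220:380,::-1]
cv2.imwrite('pics/crop2.png',cv2.resize(c,None,fx=5,fy=5,interpolation=cv2.INTER_CUBIC))
E
```

```text
(no output)
```

View pics/crop2.png

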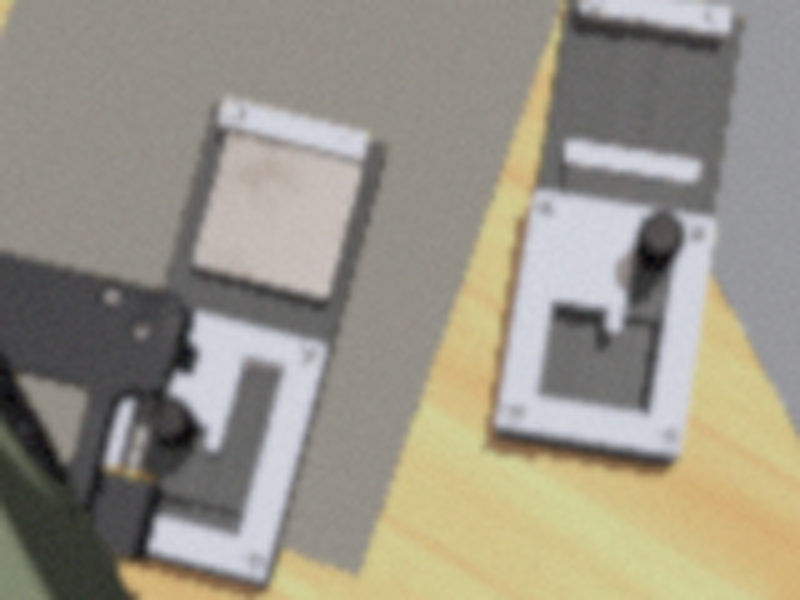

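Seen from above, the knob sits in the side notch at (172,420) and the straight slot is empty. The jaw is clear of the block, which has not moved, and the spare clamp is as it was.

```bash
python3 -c "
from workcell import env;print(env.job_done())"
```

```text
the job is handed in; nothing more can be done
None
```

The clamp holding the block is open, and I handed the job in at about 9 s of the 32 s allowed. I gripped its knob, drew it back to about 45 mm and moved it 25 mm across. I then let it forward into the side notch, where it seated at 29.0 mm, released it and moved the arm clear.

**Last checks:** After release the wrist force was near zero. The wrist and top views show the knob parked in the notch, the jaw clear of the block, the block still lying in its clamp, and the spare clamp unchanged. No check failed or disagreed. A few early move commands were refused because I left out some row fields; they moved nothing.

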